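Hook the forked pipette hanger into the slotted stand

ROBOT

A 6-joint arm with a two-finger parallel gripper is mounted at the origin on a cart in front of the work surface, level with it; the furniture and walls round the work are solid. World frame = base frame: x ahead of the robot, y to its left, z up, the work surface at z = 0. Lengths are in m, angles in rad, forces in N, time in s.
With the tool pointing down it reaches from about 0.375 to 0.925 m from the base axis. Payload 5.7 kg.
Tool frame: the origin (TCP) lies at the centre of the arm's flange, where the gripper is bolted on; the fingertips stand 173 mm ahead of it and the grasp point (between the pads) lies 155 mm ahead of it; z points along the fingers, y is the direction in which the jaws open and shut (so a half turn about z gives the same grasp; the last joint's range is limited). The gripper opens to 85 mm and grips with 20 to 120 N. Pads are 22 mm wide; open, the fingers measure 114 mm over their backs; the gripper's body (76 mm by 85 mm) begins 54 mm behind the grasp point. The pads swing forward as they close: fully open they stand 13 mm farther back than shut.
Start: joints at [-1.422, 0.359, 1.51, -0, 1.272, -0.115], TCP at [0.156, -0.579, 0.405] pointing down, gripper open.
Joint ranges: [-2.97, 2.97], [-1.01, 2.36], [0.21, 2.38], [-0.96, 4.11], [0.2, 2.71], [-2.98, 2.98]. Speed limits (rad/s): [2.39, 2.39, 3.14, 3.14, 3.14, 3.14].

INTERFACE

Orientations are given as a unit quaternion [x, y, z, w].
In Python, from bench import ctrl, imaging gives the robot as it stands.
- The arm moves only by the tool arm_command, never from a script. Its argument "series" is a list of rows, each an object with "xyz": the shift along the tool's x, y, z in mm, a list of three; "turn": the turn about the tool's z in degrees; "claw": the closure in counts, from 0 (fully open) to 255 (shut). A call has 1 to 12 rows; each row shifts and turns the commanded pose from where the row before left it, along the tool's axes as they then stand; what a row does not reach is not made up. A row lasts 1/12 s, in which the tool goes at most 41.7 mm and 7.16 degrees, less where a joint would pass 70% of its speed; a pose out of reach is approached as far as the arm can. A call is refused whole if a number of a shift passes 41.7 or a number of a turn 7.16, either way. A call with a gripper value outside its range is refused whole. The fingers move at their own pace and stop on an object; "grip_force" is the grip in N (left out, the last holds). Time passes only in rows, so rows that do not move let the fingers close. It gives the time, the measured TCP pose, the force and the opening at its end, in the units of the state.
- ctrl.get_obs(): the state, without advancing time (a new reading comes with each control period).
- imaging.capture(name): name is "side" or "top" or "wrist"; returns a dict with "pixels" (400x640x3 uint8, red, green, blue), "fx", "fy", "cx", "cy" (pixels), "cam_to_world" (4x4, takes a point from camera to world coordinates). Camera axes: x right, y up, looking along -z (the intrinsics and any distortion apply to the point x, -y, -z); pixel columns grow to the right and rows downward; lengths in m; the calibration is good to about 2 mm. A picture is of the moment at which its call begins. There is no depth.
- ctrl.finish_job(): hands the job in, once; it reports no verdict.
The state is a dict: "clock": time; "qpos": joint angles; "qvel": joint speeds; "tau": joint torques, N m; "ee_pos": TCP position; "tool_rot": TCP orientation; "force": force on the tool from outside, world axes, zero at the start; "torque": the same for the moment, N m; "width": opening from 0.0 (shut) to 1.0 (fully open).
Only numpy, scipy, OpenCV 4.12 (cv2) and the standard library are available. Lean on these libraries where they do the work, as an engineer would, in place of code of your own. Each camera call takes 0.05 s, during which the arm holds its last target.

TASK

Hang the loose steel hanger with the forked end on the slotted stand: press its two hook tabs into the two slots of the top row, then down until the hooks engage behind the panel and it hangs there by itself, about level. Leave the other hanger, the one with the plain plate end, standing where it is.

Things in the scene. Friction and masses are not known exactly. Their poses are not given: they have to be found in the camera images.
- fork_hanger: Steel hanger to hang, about 0.2 kg, standing on the bench. Origin: centre of its underside; x to its tabs, y left, z up. Grip: upright web 12 mm thick in y, x -25..49, z 0..95 mm; pinch across y at x 0, z 78. Behind it a back plate 90 wide (y), z 0..80, rear face x 55. Foot in front (x -15..-80, 66 wide, 7 thick, 14 at the tips) is a fork: two prongs, 28 mm gap open to the front.
- hook_tabs (a point): On the fork hanger, same axes; on the back plate's rear face, midway between the two hook tabs, level with their undersides (58 mm above the hanger's underside). Tabs at y +-30 mm, 14 wide, 6 thick, reaching x +14; each ends in a lip turned down to 14 mm below this point, 5 mm off the plate at its root, flared to 10 mm at its mouth.
- plate_hanger: The other hanger, to be left alone: loose, the same web, back plate, tabs, sizes and axes, but its foot in front is a plain plate without a gap in place of the fork.
- top_slots (a point): On the fixed aluminium stand (panel 128 wide, 195 tall, 5 thick, three rows of two slots): on the panel's front face, midway between the top two slots, level with their lower edges, 145 mm over the bench. x into the panel, y left, z up. Slots 36 wide, 40 tall, centres y +-30; free behind. Tabs enter 14 to 34 mm above this point, plate against panel; when hung hook_tabs meets it, axes parallel.

How it is judged:
By the outcome, as a careful person would: the job done as asked, in the order asked, and still so for the second after the job is handed in, with the robot touching nothing.
It also fails if it takes over 42 s, if anything falls off the work surface, if the arm or the gripper's body presses on something with over 40 N, if the wrist force passes 120 N, or if a joint passes its speed limit or range.

## Working session

There is one attempt and no reset: what is moved stays moved. The work goes in short steps, Python scripts to look and compute and a tool call to move; the robot and the scene stay as the last step left them, time stands still between calls to the robot, and variables do not carry over. Pictures are saved under pics/ and viewed, and the job is handed in when it is done.

Besides the shell and the picture viewer there is one more tool, called after "Emit:" by a JSON object that holds its "api" and its "payload", one argument or row to a line. arm_command: Moves the arm, as the interface text tells. Its arguments: {"type":"object","properties":{"series":{"type":"array"},"grip_force":{"type":"number"}},"required":["series"]}

```bash
mkdir -p pics; ls
cat > h.py <<'E'
import numpy as np, cv2, pickle
from bench import ctrl, imaging
def snap(name, fn):
    d=imaging.capture(name); pickle.dump(d,open(f'pics/{fn}.pkl','wb'))
    cv2.imwrite(f'pics/{fn}.png',cv2.cvtColor(d['pixels'],cv2.COLOR_RGB2BGR)); return d
def load(fn): return pickle.load(open(f'pics/{fn}.pkl','rb'))
def ray(d,u,v):
    T=np.array(d['cam_to_world']); r=np.array([(u-d['cx'])/d['fx'],-(v-d['cy'])/d['fy'],-1.])
    r=T[:3,:3]@r; return T[:3,3],r/np.linalg.norm(r)
def onz(d,u,v,z):
    o,r=ray(d,u,v); return o+r*(z-o[2])/r[2]
def tri(d1,p1,d2,p2):
    o1,r1=ray(d1,*p1);o2,r2=ray(d2,*p2)
    s=np.linalg.lstsq(np.stack([r1,-r2],1),o2-o1,rcond=None)[0]
    a=o1+s[0]*r1;b=o2+s[1]*r2; return (a+b)/2,np.linalg.norm(a-b)
def proj(d,P):
    T=np.array(d['cam_to_world']); p=T[:3,:3].T@(np.array(P)-T[:3,3])
    return np.array([d['cx']+d['fx']*p[0]/-p[2], d['cy']-d['fy']*p[1]/-p[2]])
E
python3 - <<'E'
from h import *
for n in ['side','top','wrist']:
    d=snap(n,n+'0'); print(n,{k:v for k,v in d.items() if k!='pixels'})
print(ctrl.get_obs())
E
```

```text
pics
side {'fx': 429.61586375104986, 'fy': 429.61586375104986, 'cx': 320.3143131542557, 'cy': 202.0973027050609, 'cam_to_world': array([[-0.93568644,  0.19967964, -0.29089333,  0.29921152],
       [-0.35187183, -0.46729097,  0.81106434,  0.73889773],
       [ 0.02602121,  0.86125907,  0.50749947,  0.58898417],
       [ 0.        ,  0.        ,  0.        ,  1.        ]])}
top {'fx': 514.0138076810606, 'fy': 514.0138076810606, 'cx': 327.17491281996183, 'cy': 201.30241945881357, 'cam_to_world': array([[-0.00345912,  0.9879922 , -0.15446504,  0.34769944],
       [-0.99979381, -0.00650768, -0.01923501, -0.02462885],
       [-0.02000925,  0.15436665,  0.987811  ,  1.3232948 ],
       [ 0.        ,  0.        ,  0.        ,  1.        ]])}
wrist {'fx': 291.2074978050654, 'fy': 291.2074978050654, 'cx': 319.6931527436343, 'cy': 205.42689055982257, 'cam_to_world': array([[ 0.25948164,  0.92919725,  0.26317627,  0.22188291],
       [-0.9657462 ,  0.25019214,  0.06883432, -0.55950468],
       [-0.00188397, -0.27202272,  0.96228898,  0.37284849],
       [ 0.        ,  0.        ,  0.        ,  1.        ]])}
{'clock': 0.15, 'qpos': array([-1.42208138e+00,  3.59371113e-01,  1.51120810e+00,  1.31372492e-05,
        1.27250963e+00, -1.15087663e-01]), 'qvel': array([-0.00013801, -0.00240036, -0.00125644,  0.00110517, -0.00173137,
        0.00021606]), 'tau': array([ 9.05761171e-04, -5.28027856e+01, -2.78931606e+01, -2.33200944e-04,
        8.26116273e-03, -1.77338660e-05]), 'ee_pos': array([ 0.15641188, -0.57895974,  0.40401847]), 'tool_rot': array([ 9.91313605e-01,  1.31517214e-01, -6.30138246e-06, -7.48094985e-04]), 'force': array([ 0.18656741, -0.03842787,  0.26329868]), 'torque': array([-0.01342282,  0.01330016,  0.04180946]), 'width': 1.0062404660753574}
```

View pics/side0.png

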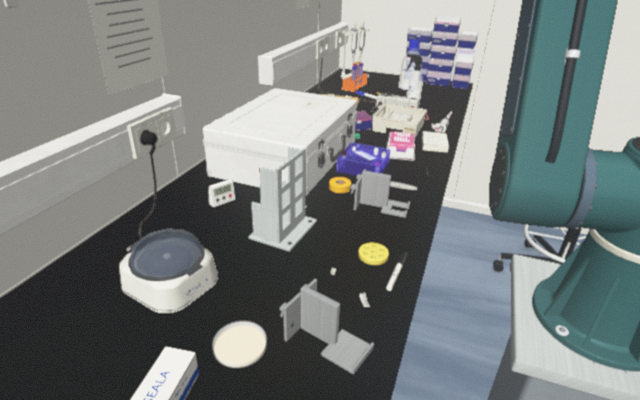

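View pics/top0.png

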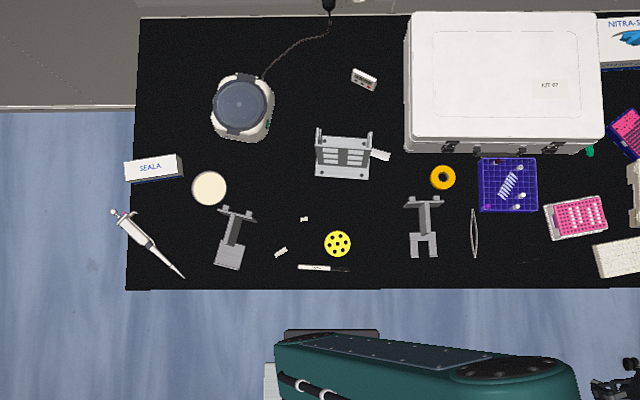

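View pics/wrist0.png

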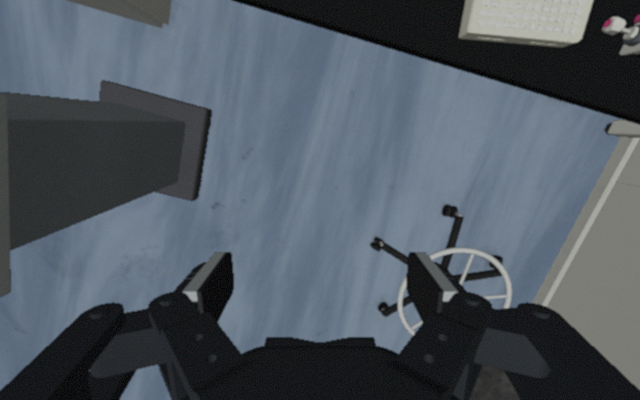

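The top view shows the fork hanger at about (425,225), the plate hanger at about (235,235) and the stand at about (343,155). I'll zoom in on the fork hanger and the stand.

Run:
```python
from h import *
def crop(fn,u0,v0,w,h,s,out):
    im=cv2.imread(f'pics/{fn}.png')[v0:v0+h,u0:u0+w]
    im=cv2.resize(im,None,fx=s,fy=s,interpolation=cv2.INTER_CUBIC)
    im=np.clip(im.astype(float)*1.3,0,255).astype(np.uint8)
    for k in range(0,w,10): cv2.putText(im,str(u0+k),(k*s,8),0,.3,(0,255,255),1); cv2.line(im,(k*s,10),(k*s,14),(0,255,255),1)
    for k in range(0,h,10): cv2.putText(im,str(v0+k),(0,k*s+4),0,.3,(0,255,255),1)
    cv2.imwrite(f'pics/{out}.png',im)
crop('top0',390,185,60,80,7,'c_fork_top')
crop('top0',300,115,100,75,7,'c_stand_top')
crop('side0',240,140,85,115,5,'c_stand_side')
crop('side0',340,160,90,65,8,'c_fork_side')
```

```text
(no output)
```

View pics/c_fork_top.png

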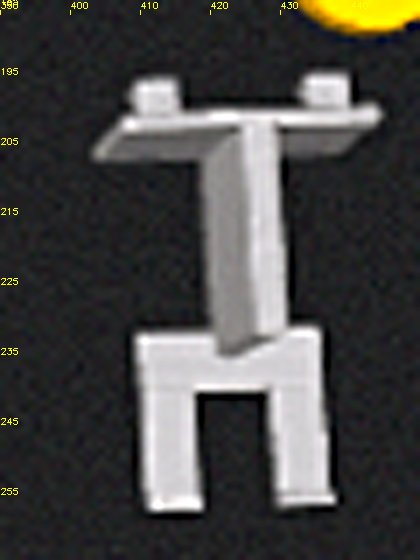

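View pics/c_stand_top.png

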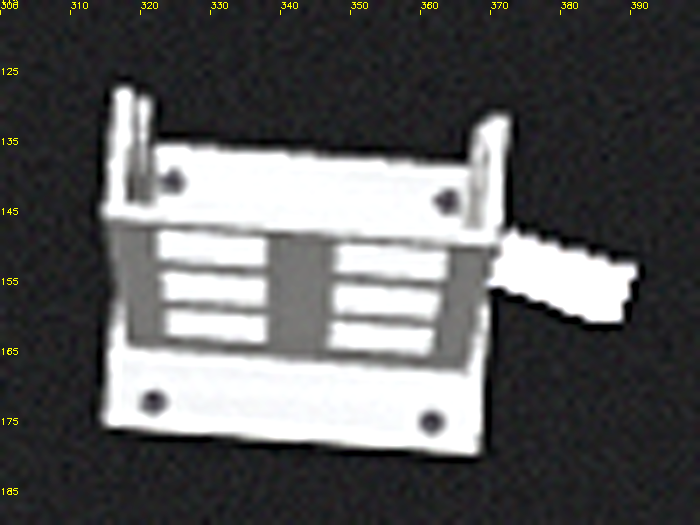

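View pics/c_stand_side.png

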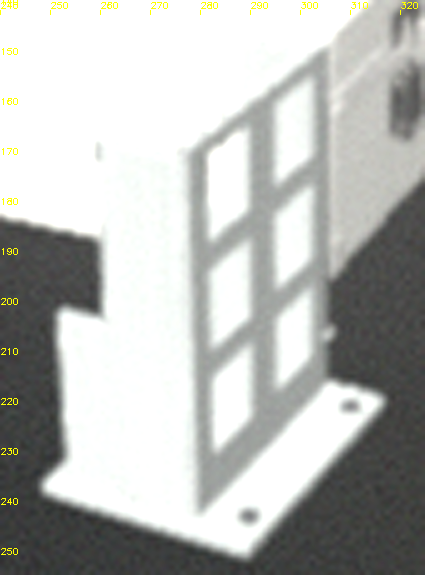

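View pics/c_fork_side.png

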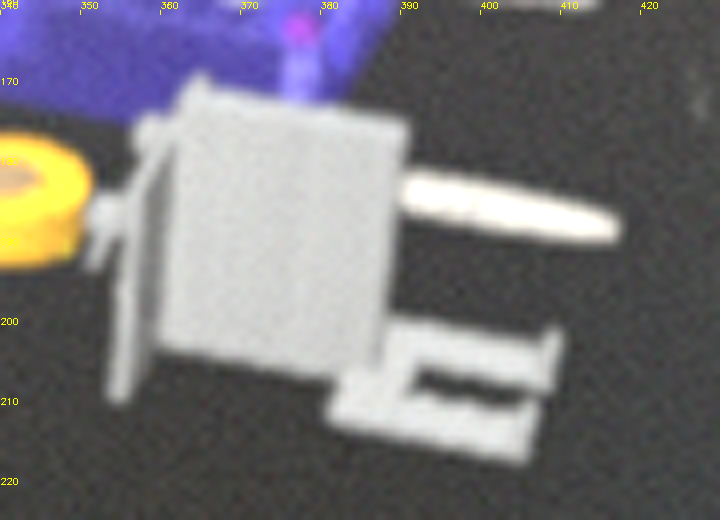

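Run:
```python
from h import *
t=load('top0');s=load('side0')
np.set_printoptions(precision=4,suppress=True)
P=lambda n,a,b:print(n,*tri(t,a,s,b))
P('web rear top',(426.5,202),(364.5,170.5))
P('web front top',(428,232.5),(390,175.5))
P('stand TL(left)',(315.5,147),(304,149.5)); P('stand TR',(370,149.5),(278,169))
P('stand base L front',(314.5,175.5),(315,220)) 
P('stand base R front',(367.5,179.5),(289,251)) 
for z,pts in {.195:[(315,147),(370,149.7)],.0:[(317.5,164.5),(366.5,167.5),(314.5,176),(368,180)]}.items():
    for p in pts: print('stand',z,p,onz(t,*p,z))
for z,pts in {.095:[(426.5,202.5),(428,232.5),(424.5,202.5),(429.3,202.5),(425.7,233),(430.5,232)],.080:[(408,202.5),(443.5,201)],.014:[(415,257),(433.5,256)],.0:[(403,207.5),(436,207)]}.items():
    for p in pts: print('fork',z,p,onz(t,*p,z))
for p in [(204.0,0)]:pass
for p in [(242,242)]:pass
for p,z in [((199,242),0),((326,215.5),0)]: pass
print('side panel bottom', onz(s,279.5,242,0.005),onz(s,304.5,216,0.005))
```

```text
web rear top [ 0.5337 -0.2397  0.099 ] 0.0042671752191138475
web front top [ 0.4636 -0.2406  0.0977] 0.0020409956847335466
stand TL(left) [0.6152 0.0159 0.2507] 0.03709484139869406
stand TR [ 0.6821 -0.096   0.1321] 0.04924968195317837
stand base L front [0.5847 0.0258 0.0976] 0.03688299742957465
stand base R front [ 0.6586 -0.104  -0.1084] 0.05174807747459279
stand 0.195 (315, 147) [0.6486 0.0244 0.195 ]
stand 0.195 (370, 149.7) [ 0.6412 -0.0996  0.195 ]
stand 0.0 (317.5, 164.5) [0.653  0.0263 0.    ]
stand 0.0 (366.5, 167.5) [ 0.6439 -0.1026  0.    ]
stand 0.0 (314.5, 176) [0.6221 0.0342 0.    ]
stand 0.0 (368, 180) [ 0.6104 -0.106   0.    ]
fork 0.095 (426.5, 202.5) [ 0.5353 -0.24    0.095 ]
fork 0.095 (428, 232.5) [ 0.4628 -0.2412  0.095 ]
fork 0.095 (424.5, 202.5) [ 0.5353 -0.2352  0.095 ]
fork 0.095 (429.3, 202.5) [ 0.5352 -0.2467  0.095 ]
fork 0.095 (425.7, 233) [ 0.4616 -0.2357  0.095 ]
fork 0.095 (430.5, 232) [ 0.464  -0.2471  0.095 ]
fork 0.08 (408, 202.5) [ 0.5379 -0.1977  0.08  ]
fork 0.08 (443.5, 201) [ 0.541 -0.284  0.08 ]
fork 0.014 (415, 257) [ 0.4085 -0.2206  0.014 ]
fork 0.014 (433.5, 256) [ 0.4108 -0.2673  0.014 ]
fork 0.0 (403, 207.5) [ 0.5371 -0.1955  0.    ]
fork 0.0 (436, 207) [ 0.5378 -0.2808  0.    ]
side panel bottom [0.6568 0.0121 0.005 ] [ 0.6464 -0.1137  0.005 ]
```

Run:
```python
from h import *
t=load('top0');s=load('side0')
np.set_printoptions(precision=4,suppress=True)
P=lambda n,a,b:print(n,*tri(t,a,s,b))
P('stand TL',(315.5,147),(278,169)); P('stand TR',(370,149.5),(304.5,149.5))
P('bot L',(317.5,164.5),(279.5,242)); P('bot R',(366.5,167.5),(304.5,216))
P('base L front',(314.5,175.5),(289,251)); P('base R front',(367.5,179.5),(317,220))
# top slot lower edges: side (corners) top image? project guesses
for P0 in [(.6486,.0244,.195),(.6412,-.0996,.195)]: print(proj(s,P0),proj(t,P0))
```

```text
stand TL [0.6488 0.0235 0.1982] 0.0022921996066733266
stand TR [ 0.642  -0.0997  0.1939] 0.00017105612658517357
bot L [0.6497 0.0258 0.016 ] 0.0007164008613090039
bot R [ 0.6412 -0.1017  0.0132] 0.0006023980589551291
base L front [0.6228 0.0341 0.0043] 0.00039215017111203477
base R front [ 0.6096 -0.1044  0.0079] 0.001150920642989699
[278.4986 170.7342] [315.0172 146.981 ]
[304.8744 149.119 ] [370.0007 149.7016]
```

Measurements agree: the stand's front face is at about (0.645,-0.038) with yaw about -4°, and its top is at 0.196. The fork hanger's origin is at about (0.488,-0.241) with yaw about 2°, and its web top is at 0.097. I'll move above the hanger.

Emit:
{"api": "arm_command", "payload": {
  "series": [
    {"xyz": [0,0,0],"turn": 6.5,"claw": 0},
    {"xyz": [0,0,0],"turn": 6.5,"claw": 0},
    {"xyz": [28,-27,0],"turn": 0,"claw": 0},
    {"xyz": [28,-27,0],"turn": 0,"claw": 0},
    {"xyz": [28,-27,0],"turn": 0,"claw": 0},
    {"xyz": [28,-27,0],"turn": 0,"claw": 0},
    {"xyz": [28,-27,0],"turn": 0,"claw": 0},
    {"xyz": [28,-27,0],"turn": 0,"claw": 0},
    {"xyz": [28,-27,0],"turn": 0,"claw": 0},
    {"xyz": [28,-27,0],"turn": 0,"claw": 0},
    {"xyz": [28,-27,0],"turn": 0,"claw": 0},
    {"xyz": [28,-27,0],"turn": 0,"claw": 0}
  ]
}}

```text
clock: 1.15
ee_pos: [0.4272, -0.2974, 0.4046]
tool_rot: [1.0, 0.018, -0.0, -0.0]
force: [0.4, -0.8, 0.4]
width: 1.0
```

```bash
cat >> h.py <<'E'
from scipy.spatial.transform import Rotation as Rn
def need(x,y,z,phi):
    o=ctrl.get_obs(); R=Rn.from_quat(o['tool_rot']).as_matrix(); p=o['ee_pos']
    print('clock',round(o['clock'],2),'p',p.round(4),'phi',np.degrees(np.arctan2(R[1,0],R[0,0])).round(2),'zaxis',R[:,2].round(4),'F',o['force'].round(1),'w',round(o['width'],3))
    f=np.radians(phi); X=np.array([np.cos(f),np.sin(f),0]);Y=np.array([np.sin(f),-np.cos(f),0]); D=np.array([x,y,z])-p
    print('after turning by',round(float(np.degrees(np.arctan2(R[1,0],R[0,0]))-phi),2),': mm',(1000*np.array([D@X,D@Y,-D[2]])).round(1))
E
python3 - <<'E'
from h import *
need(.488,-.241,.233,2); d=snap('wrist','wrist1'); print(d['cam_to_world'])
for P in [(.463,-.2413,.095),(.5353,-.24,.095)]: print(proj(d,P))
E
```

```text
clock 1.15 p [ 0.4272 -0.2974  0.4046] phi 2.11 zaxis [-1.e-04  3.e-04 -1.e+00] F [ 0.4 -0.8  0.4] w 1.0
after turning by 0.11 : mm [ 62.7 -54.2 171.6]
[[ 3.54647651e-02  9.61582506e-01  2.72215602e-01  4.95013905e-01]
 [-9.99370903e-01  3.41837590e-02  9.44820813e-03 -2.93418249e-01]
 [-2.20120858e-04 -2.72379430e-01  9.62189897e-01  3.73515386e-01]
 [ 0.00000000e+00  0.00000000e+00  0.00000000e+00  1.00000000e+00]]
[263.64658778 156.02254784]
[260.77969325  73.25367173]
```

View pics/wrist1.png

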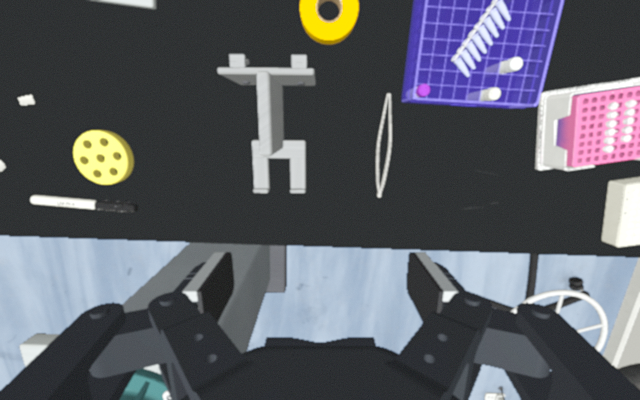

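The wrist view shows the web top at (264,154) to (263,72), within 2 px of the prediction. I'll move over it and descend.

Emit:
{"api": "arm_command", "payload": {
  "series": [
    {"xyz": [16,-13.5,0],"turn": 0,"claw": 0},
    {"xyz": [16,-13.5,0],"turn": 0,"claw": 0},
    {"xyz": [16,-13.5,0],"turn": 0,"claw": 0},
    {"xyz": [15,-13.5,0],"turn": 0,"claw": 0},
    {"xyz": [0,0,20],"turn": 0,"claw": 0},
    {"xyz": [0,0,20],"turn": 0,"claw": 0},
    {"xyz": [0,0,20],"turn": 0,"claw": 0},
    {"xyz": [0,0,20],"turn": 0,"claw": 0},
    {"xyz": [0,0,20],"turn": 0,"claw": 0},
    {"xyz": [0,0,0],"turn": 0,"claw": 0}
  ]
}}

```text
clock: 2.03
ee_pos: [0.4856, -0.2419, 0.3011]
tool_rot: [1.0, 0.018, -0.003, -0.002]
force: [-0.9, 0.1, -0.3]
width: 0.997
```

Run:
```python
from h import *
need(.488,-.241,.233,2); d=snap('wrist','wrist2')
for P in [(.463,-.2413,.095),(.5353,-.24,.095)]: print(proj(d,P))
d=snap('side','side2')
```

```text
clock 2.03 p [ 0.4856 -0.2419  0.3011] phi 2.11 zaxis [-0.006   0.0041 -1.    ] F [-0.9  0.1 -0.3] w 0.997
after turning by 0.11 : mm [ 2.5 -0.9 68.1]
[321.17817115 263.19538134]
[323.49757974 152.80125351]
```

View pics/wrist2.png

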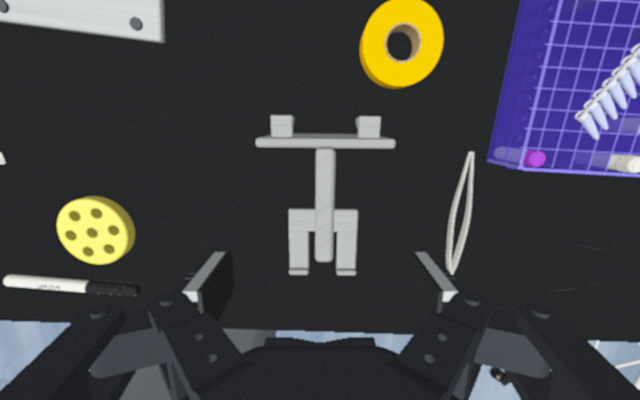

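View pics/side2.png

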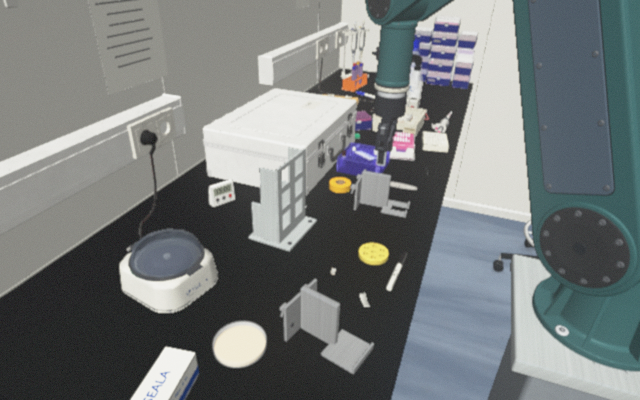

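Emit:
{"api": "arm_command", "payload": {
  "series": [
    {"xyz": [0,0,18],"turn": 0,"claw": 0},
    {"xyz": [0,0,18],"turn": 0,"claw": 0},
    {"xyz": [0,0,18],"turn": 0,"claw": 0},
    {"xyz": [0,0,15],"turn": 0,"claw": 0},
    {"xyz": [0,0,0],"turn": 0,"claw": 0},
    {"xyz": [0,0,0],"turn": 0,"claw": 255},
    {"xyz": [0,0,0],"turn": 0,"claw": 255},
    {"xyz": [0,0,0],"turn": 0,"claw": 255},
    {"xyz": [0,0,0],"turn": 0,"claw": 255},
    {"xyz": [0,0,0],"turn": 0,"claw": 255},
    {"xyz": [0,0,0],"turn": 0,"claw": 255},
    {"xyz": [0,0,0],"turn": 0,"claw": 255}
  ],
  "grip_force": 70
}}

```text
clock: 3.13
ee_pos: [0.4874, -0.243, 0.2362]
tool_rot: [1.0, 0.018, 0.0, 0.0]
force: [0.6, -0.4, 3.5]
width: 0.129
```

Run:
```python
from h import *
need(.488,-.241,.3,2); d=snap('wrist','wrist3')
```

```text
clock 3.13 p [ 0.4874 -0.243   0.2362] phi 2.12 zaxis [ 7.e-04 -5.e-04 -1.e+00] F [ 0.6 -0.4  3.5] w 0.129
after turning by 0.12 : mm [  0.6  -1.9 -63.8]
```

View pics/wrist3.png

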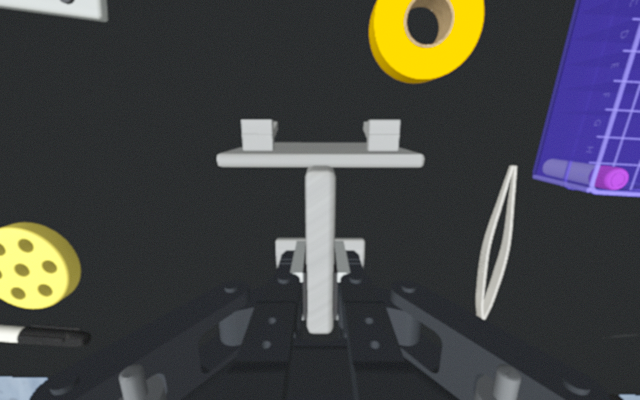

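Gripped: opening is 11 mm and the web is centred between the pads. I'll lift, turn and carry it toward the stand.

Emit:
{"api": "arm_command", "payload": {
  "series": [
    {"xyz": [0,0,-8],"turn": 0,"claw": 255},
    {"xyz": [0,0,-16],"turn": 0,"claw": 255},
    {"xyz": [0,0,-24],"turn": 0,"claw": 255},
    {"xyz": [0,0,-24],"turn": 0,"claw": 255},
    {"xyz": [0,0,-24],"turn": 0,"claw": 255},
    {"xyz": [0,0,-14],"turn": 0,"claw": 255},
    {"xyz": [0,-5,0],"turn": 2,"claw": 255},
    {"xyz": [0,-15,0],"turn": 2,"claw": 255},
    {"xyz": [0,-25,0],"turn": 2,"claw": 255},
    {"xyz": [0,-25,0],"turn": 0,"claw": 255},
    {"xyz": [0,-25,0],"turn": 0,"claw": 255},
    {"xyz": [0,-25,0],"turn": 0,"claw": 255}
  ]
}}

```text
clock: 4.18
ee_pos: [0.4924, -0.1218, 0.3458]
tool_rot: [0.999, -0.034, -0.0, -0.0]
force: [0.8, -0.5, -2.1]
width: 0.126
```

Emit:
{"api": "arm_command", "payload": {
  "series": [
    {"xyz": [0,-25,0],"turn": 0,"claw": 255},
    {"xyz": [0,-25,0],"turn": 0,"claw": 255},
    {"xyz": [7,-20,0],"turn": 0,"claw": 255},
    {"xyz": [7,-15,0],"turn": 0,"claw": 255},
    {"xyz": [7,-7,0],"turn": 0,"claw": 255},
    {"xyz": [5,0,0],"turn": 0,"claw": 255},
    {"xyz": [0,0,0],"turn": 0,"claw": 255},
    {"xyz": [0,0,0],"turn": 0,"claw": 255},
    {"xyz": [0,0,0],"turn": 0,"claw": 255}
  ]
}}

```text
clock: 4.93
ee_pos: [0.5248, -0.0338, 0.3456]
tool_rot: [0.999, -0.034, -0.0, 0.0]
force: [-0.0, -0.3, -1.8]
width: 0.133
```

Run:
```python
from h import *
need(.5552,-.0317,.347,-4); 
for n in ['wrist','side','top']: snap(n,n+'4')
for n,u,v,w,h in [('side4',240,90,160,160),('top4',280,105,130,125)]:
    im=cv2.imread(f'pics/{n}.png')[v:v+h,u:u+w]; s=4
    im=cv2.resize(im,None,fx=s,fy=s,interpolation=cv2.INTER_CUBIC)
    for k in range(0,w,20): cv2.putText(im,str(u+k),(k*s,8),0,.3,(0,0,255),1)
    for k in range(0,h,20): cv2.putText(im,str(v+k),(0,k*s+4),0,.3,(0,0,255),1)
    cv2.imwrite(f'pics/c_{n}.png',im)
```

```text
clock 4.93 p [ 0.5248 -0.0338  0.3456] phi -3.94 zaxis [-8.e-04 -1.e-04 -1.e+00] F [-0.  -0.3 -1.8] w 0.133
after turning by 0.06 : mm [30.2 -4.3 -1.4]
```

View pics/wrist4.png

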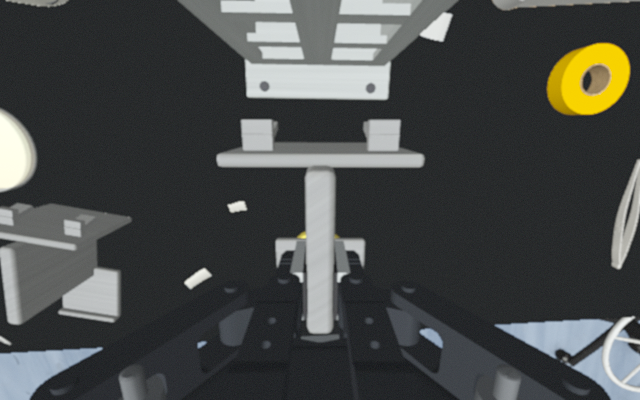

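View pics/c_side4.png

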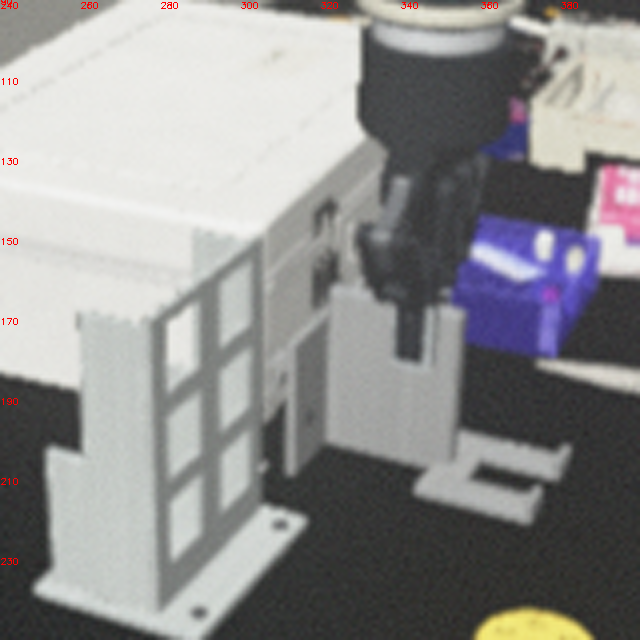

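View pics/c_top4.png

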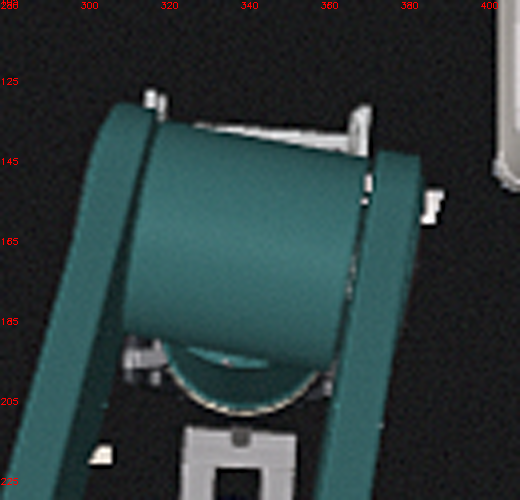

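Run:
```python
from h import *
np.set_printoptions(precision=4,suppress=True)
n='wrist4';u,v,w,h=170,0,300,180
im=cv2.imread(f'pics/{n}.png')[v:v+h,u:u+w]; s=2.66
im=cv2.resize(im,None,fx=s,fy=s,interpolation=cv2.INTER_CUBIC)
for k in range(0,w,20): cv2.putText(im,str(u+k),(int(k*s),8),0,.3,(0,0,255),1)
for k in range(0,h,20): cv2.putText(im,str(v+k),(0,int(k*s)+4),0,.3,(0,0,255),1)
cv2.imwrite('pics/c_wrist4.png',im)
d=load(n)
A=[onz(d,246.5,99,.006),onz(d,389,98,.006),onz(d,247,63.5,.006),onz(d,389,60.5,.006)]
for a in A: print(a)
for i in (0,2):
    y=A[i]-A[i+1]; print('yaw',np.degrees(np.arctan2(-y[0],y[1])),'mid',(A[i]+A[i+1])/2,np.linalg.norm(y))
p=np.array([.645,-.038]); 
o=ctrl.get_obs()
# hanger plate top rear edge, tabs at their z ; hanger bottom z = tcp-.155-.081
zb=o['ee_pos'][2]-.2362; print('zb',zb)
B=[onz(d,217.5,155,zb+.08),onz(d,423.5,155,zb+.08)]
for b in B: print('plate top front',b)
y=B[0]-B[1];print('yaw',np.degrees(np.arctan2(-y[0],y[1])),(B[0]+B[1])/2,np.linalg.norm(y))
```

```text
[0.6203 0.034  0.006 ]
[ 0.6113 -0.1078  0.006 ]
[0.6524 0.0291 0.006 ]
[ 0.6454 -0.1079  0.006 ]
yaw -3.6368339987695606 mid [ 0.6158 -0.0369  0.006 ] 0.14206817252910076
yaw -2.9101818751462885 mid [ 0.6489 -0.0394  0.006 ] 0.13717557151053558
zb 0.10944040136103692
plate top front [0.5824 0.0071 0.1894]
plate top front [ 0.5762 -0.0803  0.1894]
yaw -4.017637535736921 [ 0.5793 -0.0366  0.1894] 0.08757827423352343
```

View pics/c_wrist4.png

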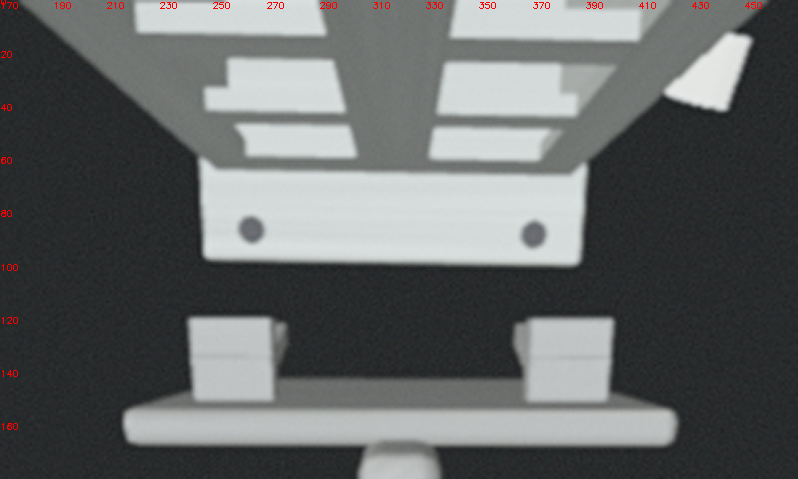

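The wrist view shows the panel's bottom corners at (251,63) and (385,65) and the base's front corners at (247,98) and (388,100). That puts the stand's yaw at about -4.5°, and the hanger needs about 4 mm left. The tabs sit 22 mm over the slots' lower edge, inside the 14–34 mm window, and the gap to the panel is about 66 mm.

Emit:
{"api": "arm_command", "payload": {
  "series": [
    {"xyz": [0,-2,0],"turn": 0.5,"claw": 255},
    {"xyz": [0,-2,0],"turn": 0,"claw": 255},
    {"xyz": [8,0,0],"turn": 0,"claw": 255},
    {"xyz": [12,0,0],"turn": 0,"claw": 255},
    {"xyz": [12,0,0],"turn": 0,"claw": 255},
    {"xyz": [8,0,0],"turn": 0,"claw": 255},
    {"xyz": [4,0,0],"turn": 0,"claw": 255},
    {"xyz": [0,0,0],"turn": 0,"claw": 255},
    {"xyz": [0,0,0],"turn": 0,"claw": 255}
  ]
}}

```text
clock: 5.83
ee_pos: [0.5691, -0.0323, 0.3454]
tool_rot: [0.999, -0.038, -0.0, -0.0]
force: [0.0, 0.6, -0.2]
width: 0.132
```

Run:
```python
from h import *
need(.590,-.0335,.3456,-4.5); 
for n in ['wrist','side']: snap(n,n+'5')
for n,u,v,w,h,s in [('side5',240,110,110,120,5),('wrist5',150,0,340,180,2.3)]:
    im=cv2.imread(f'pics/{n}.png')[v:v+h,u:u+w]
    im=cv2.resize(im,None,fx=s,fy=s,interpolation=cv2.INTER_CUBIC)
    for k in range(0,w,20): cv2.putText(im,str(u+k),(int(k*s),8),0,.3,(0,0,255),1)
    for k in range(0,h,20): cv2.putText(im,str(v+k),(0,int(k*s)+4),0,.3,(0,0,255),1)
    cv2.imwrite(f'pics/c_{n}.png',im)
```

```text
clock 5.83 p [ 0.5691 -0.0323  0.3454] phi -4.38 zaxis [-1.e-03  2.e-04 -1.e+00] F [ 0.   0.6 -0.2] w 0.132
after turning by 0.12 : mm [20.9 -0.4 -0.2]
```

View pics/c_side5.png

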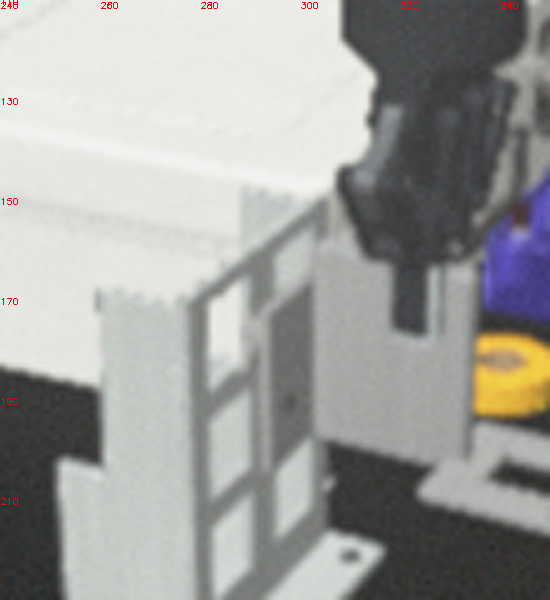

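View pics/c_wrist5.png

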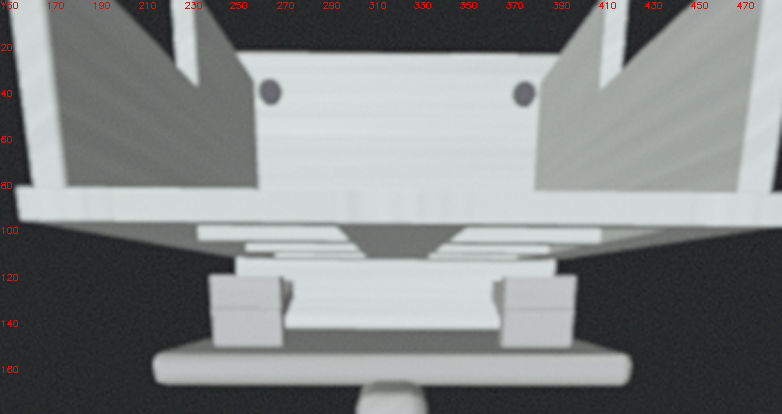

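The tabs are centred on the slots to within about 2 mm. I'll push in about 20 mm.

Emit:
{"api": "arm_command", "payload": {
  "series": [
    {"xyz": [4,0,0],"turn": 0,"claw": 255},
    {"xyz": [5,0,0],"turn": 0,"claw": 255},
    {"xyz": [5,0,0],"turn": 0,"claw": 255},
    {"xyz": [3,0,0],"turn": 0,"claw": 255},
    {"xyz": [2,0,0],"turn": 0,"claw": 255},
    {"xyz": [0,0,0],"turn": 0,"claw": 255},
    {"xyz": [0,0,0],"turn": 0,"claw": 255}
  ]
}}

```text
clock: 6.52
ee_pos: [0.5883, -0.0338, 0.3456]
tool_rot: [0.999, -0.038, -0.0, -0.0]
force: [0.3, -1.0, -0.9]
width: 0.131
```

```bash
cat >> h.py <<'E'
def crops(L):
  for n,u,v,w,h,s in L:
    im=cv2.imread(f'pics/{n}.png')[v:v+h,u:u+w]
    im=cv2.resize(im,None,fx=s,fy=s,interpolation=cv2.INTER_CUBIC)
    for k in range(0,w,20): cv2.putText(im,str(u+k),(int(k*s),8),0,.3,(0,0,255),1)
    for k in range(0,h,20): cv2.putText(im,str(v+k),(0,int(k*s)+4),0,.3,(0,0,255),1)
    cv2.imwrite(f'pics/c_{n}.png',im)
E
python3 - <<'E'
from h import *
need(.590,-.0335,.3456,-4.5); 
for n in ['wrist','side']: snap(n,n+'6')
crops([('side6',240,110,110,120,5),('wrist6',150,0,360,180,2.2)])
E
```

```text
clock 6.52 p [ 0.5883 -0.0338  0.3456] phi -4.38 zaxis [-3.e-04  2.e-04 -1.e+00] F [ 0.3 -1.  -0.9] w 0.131
after turning by 0.12 : mm [ 1.7 -0.4  0. ]
```

View pics/c_side6.png

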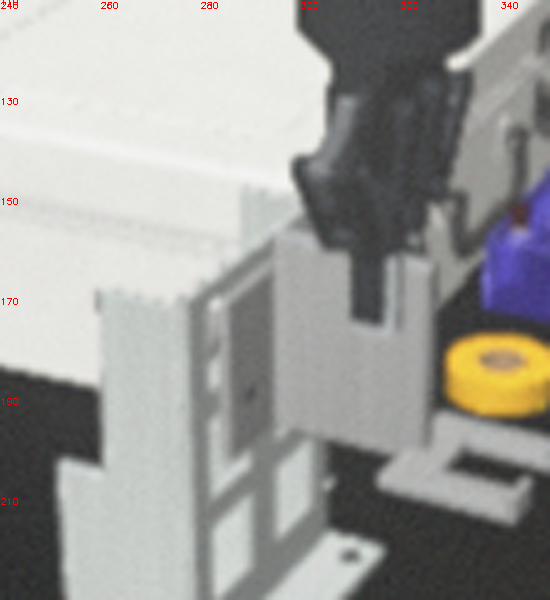

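View pics/c_wrist6.png

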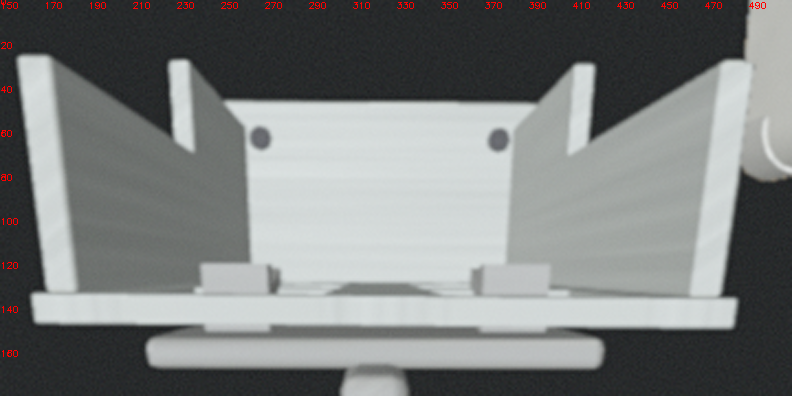

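Both tabs are through the top slots. Now I'll close the last few mm gently.

Emit:
{"api": "arm_command", "payload": {
  "series": [
    {"xyz": [1,0,0],"turn": 0.3,"claw": 255},
    {"xyz": [1,0,0],"turn": 0,"claw": 255},
    {"xyz": [1,0,0],"turn": 0,"claw": 255},
    {"xyz": [0,0,0],"turn": 0,"claw": 255}
  ]
}}

```text
clock: 6.95
ee_pos: [0.5912, -0.0341, 0.3457]
tool_rot: [0.999, -0.041, -0.0, -0.0]
force: [-0.7, 0.8, -2.0]
width: 0.128
```

Run:
```python
from h import *
d=load('wrist6'); print(onz(d,321,149,.195),onz(d,321,153.3,.1894))
```

```text
[ 0.64580123 -0.03734438  0.195     ] [ 0.64353074 -0.03719423  0.1894    ]
```

Emit:
{"api": "arm_command", "payload": {
  "series": [
    {"xyz": [1,0,0],"turn": 0,"claw": 255},
    {"xyz": [0,0,0],"turn": 0,"claw": 255},
    {"xyz": [0.5,0,0],"turn": 0,"claw": 255},
    {"xyz": [0,0,0],"turn": 0,"claw": 255}
  ]
}}

```text
clock: 7.28
ee_pos: [0.5917, -0.0341, 0.3454]
tool_rot: [0.999, -0.041, -0.001, -0.0]
force: [-5.9, -0.9, 0.1]
width: 0.133
```

Run:
```python
from h import *
np.set_printoptions(precision=4,suppress=True)
need(.590,-.0335,.3456,-4.5); 
for n in ['wrist','side']: snap(n,n+'7')
crops([('wrist7',150,80,360,110,2.2)])
```

```text
clock 7.28 p [ 0.5917 -0.0341  0.3454] phi -4.68 zaxis [-0.003   0.0004 -1.    ] F [-5.9 -0.9  0.1] w 0.133
after turning by -0.18 : mm [-1.8 -0.4 -0.2]
```

View pics/c_wrist7.png

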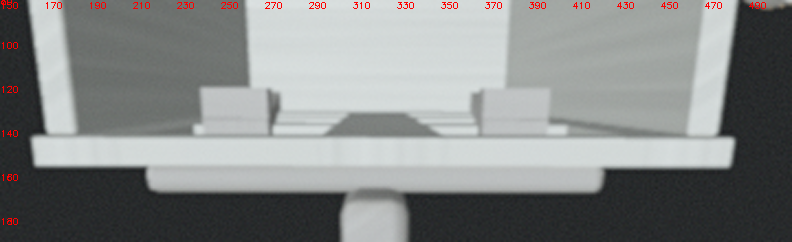

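The plate is against the panel with 6 N of contact. I'll descend about 16 mm, then check.

Emit:
{"api": "arm_command", "payload": {
  "series": [
    {"xyz": [0,0,3],"turn": 0,"claw": 255},
    {"xyz": [0,0,3],"turn": 0,"claw": 255},
    {"xyz": [0,0,3],"turn": 0,"claw": 255},
    {"xyz": [0,0,3],"turn": 0,"claw": 255},
    {"xyz": [0,0,2],"turn": 0,"claw": 255},
    {"xyz": [0,0,2],"turn": 0,"claw": 255},
    {"xyz": [0,0,0],"turn": 0,"claw": 255}
  ]
}}

```text
clock: 7.97
ee_pos: [0.5918, -0.034, 0.329]
tool_rot: [0.999, -0.041, -0.001, -0.0]
force: [-5.1, -0.0, -1.0]
width: 0.128
```

Run:
```python
from h import *
np.set_printoptions(precision=4,suppress=True)
need(.590,-.0335,.3236,-4.5); print(ctrl.get_obs()['torque'])
```

```text
clock 7.97 p [ 0.5918 -0.034   0.329 ] phi -4.68 zaxis [-0.0029  0.0006 -1.    ] F [-5.1 -0.  -1. ] w 0.128
after turning by -0.18 : mm [-1.8 -0.3  5.4]
[ 0.0613  0.8105 -0.0137]
```

Emit:
{"api": "arm_command", "payload": {
  "series": [
    {"xyz": [0,0,1.5],"turn": 0,"claw": 255},
    {"xyz": [0,0,1.5],"turn": 0,"claw": 255},
    {"xyz": [0,0,1.5],"turn": 0,"claw": 255},
    {"xyz": [0,0,0],"turn": 0,"claw": 255}
  ]
}}

```text
clock: 8.3
ee_pos: [0.5918, -0.034, 0.3248]
tool_rot: [0.999, -0.041, -0.001, -0.0]
force: [-6.6, 0.5, 0.2]
width: 0.126
```

Emit:
{"api": "arm_command", "payload": {
  "series": [
    {"xyz": [0,0,1],"turn": 0,"claw": 255},
    {"xyz": [0,0,0],"turn": 0,"claw": 255}
  ]
}}

```text
clock: 8.47
ee_pos: [0.5918, -0.034, 0.3239]
tool_rot: [0.999, -0.041, -0.001, -0.0]
force: [-6.4, 0.5, -0.3]
width: 0.132
```

Emit:
{"api": "arm_command", "payload": {
  "series": [
    {"xyz": [0,0,1],"turn": 0,"claw": 255},
    {"xyz": [0,0,0],"turn": 0,"claw": 255}
  ]
}}

```text
clock: 8.63
ee_pos: [0.5917, -0.034, 0.3232]
tool_rot: [0.999, -0.041, -0.001, -0.0]
force: [-6.2, 0.4, 2.2]
width: 0.129
```

Run:
```python
from h import *
np.set_printoptions(precision=4,suppress=True)
need(.590,-.0335,.3236,-4.5); print(ctrl.get_obs()['torque'])
for n in ['wrist','side']: snap(n,n+'8')
crops([('wrist8',150,60,360,140,2.2),('side8',240,110,110,120,5)])
```

```text
clock 8.63 p [ 0.5917 -0.034   0.3232] phi -4.68 zaxis [-0.0026  0.0005 -1.    ] F [-6.2  0.4  2.2] w 0.129
after turning by -0.18 : mm [-1.8 -0.4 -0.4]
[ 0.134   0.9632 -0.0226]
```

View pics/c_wrist8.png

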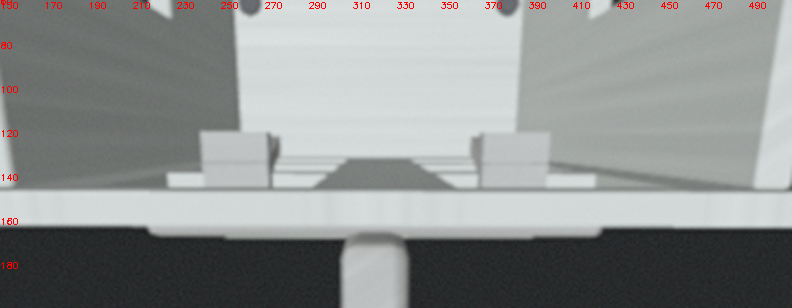

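View pics/c_side8.png

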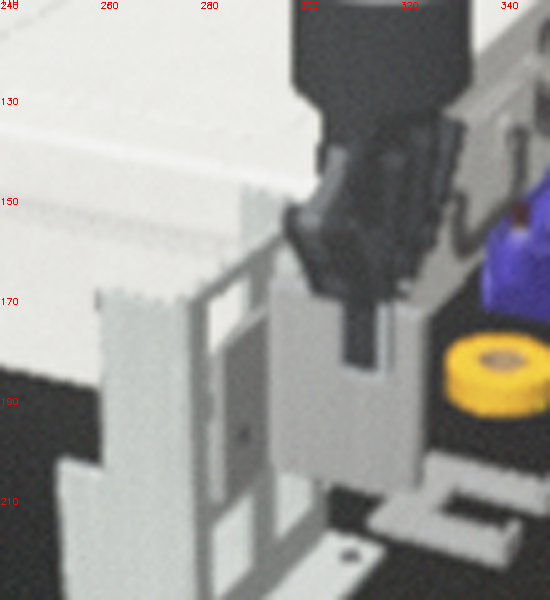

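Vertical contact is just starting at the expected height. I'll press down a little more until it is firm.

Emit:
{"api": "arm_command", "payload": {
  "series": [
    {"xyz": [0,0,1],"turn": 0,"claw": 255},
    {"xyz": [0,0,0],"turn": 0,"claw": 255}
  ]
}}

```text
clock: 8.9
ee_pos: [0.5917, -0.034, 0.3231]
tool_rot: [0.999, -0.041, -0.001, -0.0]
force: [-9.2, -0.1, 8.4]
width: 0.134
```

Emit:
{"api": "arm_command", "payload": {
  "series": [
    {"xyz": [0,0,1],"turn": 0,"claw": 255},
    {"xyz": [0,0,0],"turn": 0,"claw": 255}
  ]
}}

```text
clock: 9.07
ee_pos: [0.5916, -0.034, 0.323]
tool_rot: [0.999, -0.041, -0.001, -0.0]
force: [-12.4, 1.3, 16.5]
width: 0.128
```

Emit:
{"api": "arm_command", "payload": {
  "series": [
    {"xyz": [0,0,1],"turn": 0,"claw": 255},
    {"xyz": [0,0,0],"turn": 0,"claw": 255}
  ]
}}

```text
clock: 9.23
ee_pos: [0.5915, -0.034, 0.323]
tool_rot: [0.999, -0.041, -0.001, -0.0]
force: [-14.7, 0.5, 23.4]
width: 0.128
```

Seated: it stopped hard at 0.323, a 22.6 mm drop against 22 expected, with 23 N. I'll relax the load, then release.

Emit:
{"api": "arm_command", "payload": {
  "series": [
    {"xyz": [-0.8,0,-1.5],"turn": 0,"claw": 255},
    {"xyz": [0,0,-1.2],"turn": 0,"claw": 255},
    {"xyz": [0,0,0],"turn": 0,"claw": 255}
  ]
}}

```text
clock: 9.48
ee_pos: [0.5914, -0.034, 0.3232]
tool_rot: [0.999, -0.041, -0.0, -0.0]
force: [-7.3, 0.2, 4.6]
width: 0.131
```

Emit:
{"api": "arm_command", "payload": {
  "series": [
    {"xyz": [0,0,0],"turn": 0,"claw": 215},
    {"xyz": [0,0,0],"turn": 0,"claw": 190},
    {"xyz": [0,0,0],"turn": 0,"claw": 160},
    {"xyz": [0,0,0],"turn": 0,"claw": 120},
    {"xyz": [0,0,0],"turn": 0,"claw": 100},
    {"xyz": [0,0,0],"turn": 0,"claw": 100}
  ]
}}

```text
clock: 9.98
ee_pos: [0.5922, -0.0341, 0.323]
tool_rot: [0.999, -0.041, 0.0, -0.0]
force: [0.2, 0.0, 1.0]
width: 0.611
```

Run:
```python
from h import *
need(.590,-.0335,.3236,-4.5)
for n in ['wrist','side']: snap(n,n+'9')
crops([('side9',240,110,110,120,5)])
```

```text
clock 9.98 p [ 0.5922 -0.0341  0.323 ] phi -4.69 zaxis [ 6.e-04  1.e-04 -1.e+00] F [0.2 0.  1. ] w 0.611
after turning by -0.19 : mm [-2.2 -0.4 -0.6]
```

View pics/wrist9.png

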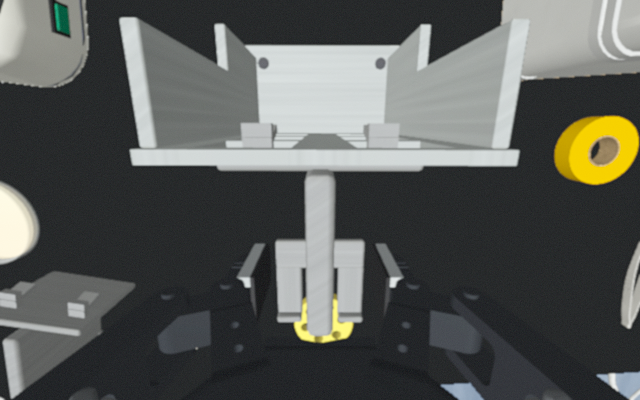

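View pics/c_side9.png

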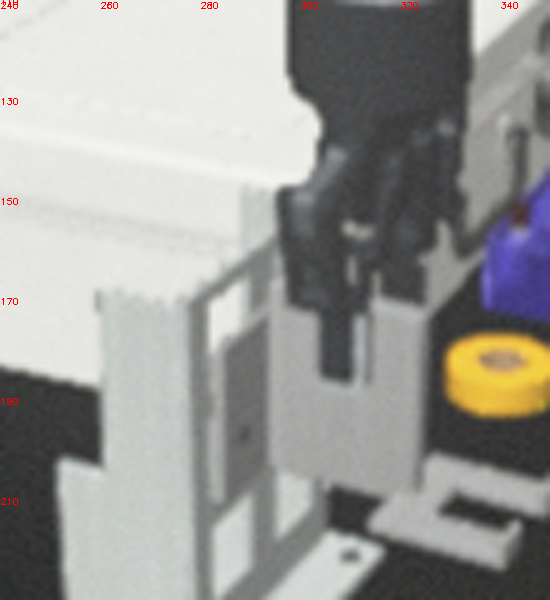

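It hangs on its own with the fingers clear of it. I'll retract straight up, then back.

Emit:
{"api": "arm_command", "payload": {
  "series": [
    {"xyz": [0,0,-8],"turn": 0,"claw": 100},
    {"xyz": [0,0,-15],"turn": 0,"claw": 100},
    {"xyz": [0,0,-20],"turn": 0,"claw": 100},
    {"xyz": [0,0,-20],"turn": 0,"claw": 100},
    {"xyz": [0,0,-20],"turn": 0,"claw": 100},
    {"xyz": [-20,10,0],"turn": 0,"claw": 100},
    {"xyz": [-20,20,0],"turn": 0,"claw": 100},
    {"xyz": [-20,25,0],"turn": 0,"claw": 100},
    {"xyz": [-20,25,0],"turn": 0,"claw": 100},
    {"xyz": [-10,25,0],"turn": 0,"claw": 100},
    {"xyz": [0,20,0],"turn": 0,"claw": 100},
    {"xyz": [0,0,0],"turn": 0,"claw": 100}
  ]
}}

```text
clock: 11.08
ee_pos: [0.4914, -0.1542, 0.4069]
tool_rot: [0.999, -0.042, 0.001, 0.001]
force: [-0.4, -0.1, 0.5]
width: 0.609
```

Emit:
{"api": "arm_command", "payload": {
  "series": [
    {"xyz": [-15,25,0],"turn": 0,"claw": 100},
    {"xyz": [-15,25,0],"turn": 0,"claw": 100},
    {"xyz": [-15,25,0],"turn": 0,"claw": 100},
    {"xyz": [-10,20,0],"turn": 0,"claw": 100},
    {"xyz": [0,0,0],"turn": 0,"claw": 100},
    {"xyz": [0,0,0],"turn": 0,"claw": 100},
    {"xyz": [0,0,0],"turn": 0,"claw": 100}
  ]
}}

```text
clock: 11.67
ee_pos: [0.4298, -0.241, 0.4062]
tool_rot: [0.999, -0.041, 0.0, -0.0]
force: [0.3, -0.5, -0.3]
width: 0.607
```

Run:
```python
from h import *
np.set_printoptions(precision=4,suppress=True)
need(.590,-.0335,.3236,-4.5)
for n in ['top','side']: snap(n,n+'10')
crops([('side10',240,130,110,120,5),('top10',280,110,120,110,5)])
d=load('side10')
# expected corners of hung hanger
th=np.radians(-4.5); X=np.array([np.cos(th),np.sin(th)]);Y=np.array([-X[1],X[0]]); o=np.array([.645,-.038])-.055*X
t=load('top10')
for n,p in {'web front top':(-25,0,95),'web rear top':(49,0,95),'web front bot':(-25,0,7),'prong tip L':(-80,33,14),'prong tip R':(-80,-33,14)}.items():
    w=np.r_[o+X*p[0]/1e3+Y*p[1]/1e3,.087+p[2]/1e3]; print(n,proj(d,w),proj(t,w))
```

```text
clock 11.67 p [ 0.4298 -0.241   0.4062] phi -4.7 zaxis [ 0.0006  0.0005 -1.    ] F [ 0.3 -0.5 -0.3] w 0.607
after turning by -0.2 : mm [ 143.4 -219.4   82.6]
web front top [325.8179 172.4589] [340.0942 184.1207]
web rear top [294.8898 165.2742] [342.4034 152.307 ]
web front bot [324.5285 207.9916] [339.9195 190.9136]
prong tip L [341.8375 218.6591] [324.5799 211.9521]
prong tip R [353.2452 204.4165] [352.0413 213.9267]
```

View pics/c_side10.png

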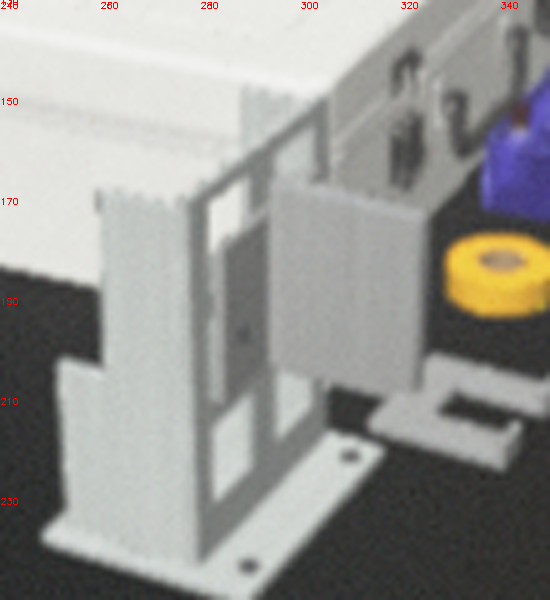

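View pics/c_top10.png

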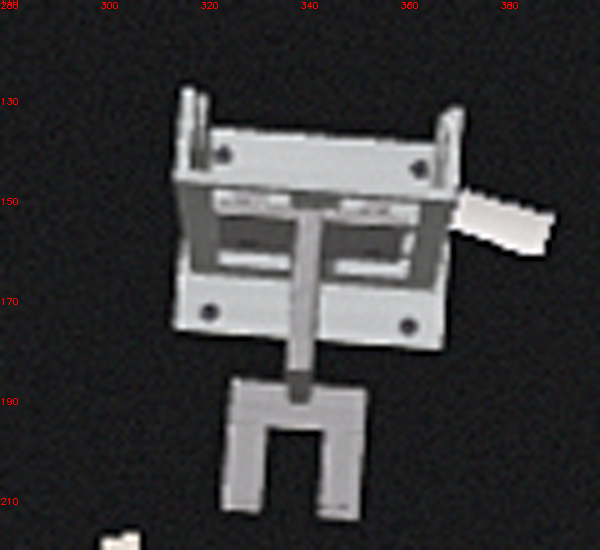

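View pics/side10.png

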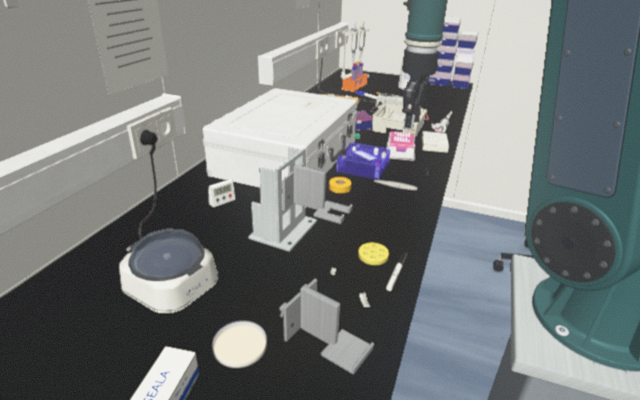

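With the hand away, the hanger still hangs in the top slots. Corners in the side view are within 1–3 px of an ideal level hang: the web's front top is at (324,172), expected (326,172). The plate hanger hasn't moved.

```bash
python3 -c "
from bench import ctrl
print(ctrl.finish_job())"
```

```text
the job is handed in; nothing more can be done
None
```

The fork hanger is hanging by itself, about level, in the top row of slots, and the job was handed in at about 11.8 s of the 42 s allowed. The hand-in gave no verdict.

I gripped the web and carried the hanger to the stand. Both tabs went through the top slots until the plate touched the panel at about 6 N. I then pressed down until it stopped. The drop was 22.6 mm against about 22 mm expected, and the highest force I read was about 23 N vertical and 15 N horizontal. After that I unloaded, opened the fingers and moved the arm away.

**Last checks:** after release the force on the tool was close to zero and the hanger stayed in place. In the final pictures the web's front top edge was about 2 px from where a level, fully seated hanger should appear. The prong tips matched to about 1–2 px in the top view. In the side view I only judged them by eye, and the nearer tip was about 4–5 px low, within reading error of a blurred edge. The plate hanger looks unmoved in the side view.

**Disagreements:** the stand's yaw measured anywhere from -3.5° to -5.4° depending on the edge used, and I used about -4.5°. My first pairing of stand corners between the two views was swapped, which I caught by its large ray gap and corrected.

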